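# Clamp the pipe in the drilling fixture

## Robot

A 7-joint arm with a two-finger parallel gripper is mounted at the origin on the work surface. World frame = base frame: x ahead of the robot, y to its left, z up, the work surface at z = 0. Lengths are in m, angles in rad, forces in N, time in s.
With the tool pointing down it reaches from about 0.4 to 0.85 m from the base axis. Payload 10.4 kg.
Tool frame: the origin (TCP) lies at the very end of the fingers, on their centre line; the grasp point (between the pads) lies grasp_offset behind it (grasp_offset is the distance from the TCP to the grasp point, in m); z points along the fingers, y is the direction in which the jaws open and shut (so a half turn about z gives the same grasp; the last joint's range is limited). The gripper opens to 87 mm and grips with 3 to 60 N. Pads are 19 mm wide; open, the fingers measure 117 mm over their backs; the gripper's body (75 mm by 190 mm) begins 51 mm behind the grasp point.
Start: joints at [1.315, 0.332, -0.065, 1.46, 0.022, 1.35, -0.088], TCP at [0.144, -0.608, 0.223] pointing down, gripper open.
Joint ranges: [-2.6, 2.6], [-0.5, 2.12], [-1.47, 1.34], [0.16, 2.42], [-1.27, 4.41], [0.06, 2.06], [-2.6, 2.6]. Speed limits (rad/s): [2.22, 2.22, 2.79, 2.79, 3.14, 3.14, 3.14].

## Interface

Orientations are given as a rotation vector (axis times angle).
In Python, from cell import * gives the robot as it stands. Calls block until the motion is done:
- goto(position, orientation): joint-space move of the TCP to a pose.
- line_to(position, rotation=None, feed=0.15, stop_force=None): straight line of the TCP; rotation=None keeps the orientation; feed is the mean speed in m/s. With stop_force (N) it stops when the force on the tool has changed by that much, and returns True; else False.
- set_joints(angles): joint-space move.
- release() and close(): open the fingers fully, or close them until they stop; the grip force is fixed at half the most.
- sleep(seconds).
- solve_ik(position, orientation): joint angles nearest the present ones, or None.
- observe(): the state.
- grab_frame(name): name is "side" or "top"; returns a dict with "image" (480x640x3 uint8, blue, green, red), "K" (3x3 intrinsics, pixels), "rvec" (rotation vector, rad) and "tvec" (3), from world to camera coordinates, as OpenCV has them. Camera axes: x right, y down, z forward; pixel columns grow to the right and rows downward; lengths in m; the calibration is good to about 2 mm. A picture is of the moment at which its call begins. There is no depth.
A pose or a line that the arm cannot do raises MotionError and nothing moves.
- sign_off(): hands the job in, once; it reports no verdict.
The state is a dict: "time": time; "qpos": joint angles; "qvel": joint speeds; "joint_efforts": joint torques, N m; "ee_pos": TCP position; "tool_rot": TCP orientation; "contact_force": force on the tool from outside, world axes, zero at the start; "torque": the same for the moment, N m; "opening": opening from 0.0 (shut) to 1.0 (fully open).
Only numpy, scipy, OpenCV 4.12 (cv2) and the standard library are available. Lean on these libraries where they do the work, as an engineer would, in place of code of your own. Each camera call takes 0.05 s, during which the arm holds its last target.

## Task

A steel pipe lies ready in the V-block of the drilling fixture: clamp it. Push the clamp strap round until it stands square across the pipe against its stop, then push the red cam lever all the way down so that the strap's pad presses on the pipe. Pick nothing up, keep the pipe where it lies and leave the other things on the bench alone.

Things in the scene. Friction and masses are not known exactly. Their poses are not given: they have to be found in the camera images.
- fixture: Drilling fixture, fixed to the bench: aluminium base plate 190 (x) x 210 (y) x 15 mm; origin at the centre of its underside, on the bench. A blue V-block, 130 mm long along x, 78 wide, stands at y = +45 mm. A steel clamp pillar, 36 mm thick with a collar 72 mm across (top 98 mm up), stands at y = -50 mm; the strap swings about its axis. A thin brass stop pin (top 125 mm up) rises from the collar.
- clamp_swing (a joint): Swing of the clamp strap about the vertical pillar axis, rad. 0 = swung clear, nose along the fixture's -x, beside the pipe; grows as the strap turns clockwise seen from above; 1.57 = square across the pipe, nose along the fixture's +y, against its stop. Starts between 0 and 0.5. Stays where it is left; 2 to 3 N at the nose moves it. The cam lever turns round with the strap.
- cam_lever (a joint): Red cam lever, rad. 0 = open, standing up, leaning 15 deg backward (away from the strap's nose); grows as it is pushed backward and down; 1.25 = fully down, at its stop: nearly level (3 deg up), pointing opposite to the nose. Starts between 0 and 0.35, stays where it is left. At the grip it takes about 3 N, up to 6 N when the pad bites. Meanwhile the strap sinks 4 mm.
- lever_pivot (a point): Point on the pillar axis at the lever's hinge, 144.5 mm above the bench. The hinge pin is horizontal and crosswise to the strap.
- lever_tip (a point): Centre of the free end of the red lever, 130 mm from lever_pivot. The red grip takes up the last 78 mm; it is 24 mm wide (along the hinge pin) and 14 mm thick, centred on the line from pivot to tip.
- strap_nose (a point): Centre of the end face of the strap's nose, 115 mm from the pillar axis and, lever open, 118.5 mm above the bench. The dark steel strap is a level bar 18 mm thick, its underside 20.5 mm above the pipe's top; 32 mm wide, but 26 mm wide over the last 45 mm before the nose; it reaches 30 mm behind the pillar axis.
- pressure_pad (a point): Centre of the underside of the round black rubber pad (22 mm across) on the screw under the strap, 95 mm from the pillar axis; with the lever open it hangs 2.5 mm above the height of the pipe's top. The screw's head and nut stand 22 mm above the strap's top.
- clamp_strap: The strap itself with its screw and pad. Origin on the pillar axis at bench level; x towards the nose, z up. It swings with joint clamp_swing and sinks with the lever.
- pipe_center (a point): Centre of the loose steel pipe, 48 mm diameter, 210 mm long, 0.7 kg. It lies along the fixture's x in the V-block, centre 65 mm and top 89 mm above the bench.
- pipe: The same pipe; origin at the middle of its lowest line, x along the pipe.
- coupling: Bystander: brass pipe coupling standing on end, 62 mm diameter, 48 mm tall; origin at the centre of its underside.
- cutting_oil: Bystander: black oil bottle with a red cap, 54 mm diameter, 130 mm tall; origin at the centre of its underside.
- tape_measure: Bystander: yellow tape measure lying flat, 68 x 72 x 36 mm; origin at the centre of its underside.
- hammer: Bystander: hammer lying on the bench.
- wrench: Bystander: wrench, 200 mm long, lying on the bench.
- chip_brush: Bystander: chip brush lying on the bench.
- tin: Bystander: open steel tin, 72 mm across, 85 mm tall; origin at the centre of its underside.
Not all that is in view belongs to the job. Leave any pink, purple or turquoise look-alike of the pipe alone.

How it is judged:
By the outcome, as a careful person would: the job done as asked, in the order asked, and still so for the second after the job is handed in, with the robot touching nothing.
It also fails if it takes over 51 s, if anything falls off the work surface, if the arm or the gripper's body presses on something with over 40 N, if the wrist force passes 120 N, or if a joint passes its speed limit or range.

## Working session

There is one attempt and no reset: what is moved stays moved. The work goes in short steps, each a Python script; the robot and the scene stay as the last script left them, time stands still between calls to the robot, and variables do not carry over. Pictures are saved under pics/ and viewed, and the job is handed in when it is done.

```bash
ls; mkdir -p pics
python3 - <<'E'
from cell import *
import cv2,numpy as np
s=observe();print(s)
for n in("side","top"):
    f=grab_frame(n);cv2.imwrite(f"pics/{n}0.png",f["image"]);np.savez(f"{n}0.npz",**f);R=cv2.Rodrigues(f["rvec"])[0];print(n,f["K"].round(1).tolist(),(-R.T@np.ravel(f["tvec"])).round(3),R.round(2).tolist())
E
```

```text
pics
{'time': 0.0, 'qpos': array([ 1.31539387,  0.33286005, -0.06471845,  1.46090607,  0.02160081,
        1.34989716, -0.08846174]), 'qvel': array([-0.00070975, -0.00033233, -0.00027234,  0.00019335,  0.00050448,
       -0.0002343 ,  0.00044326]), 'joint_efforts': array([-4.16930079e-04, -6.23250604e+01,  2.44916853e-02, -3.89885008e+01,
       -6.13485323e-02,  3.98279470e-02,  1.41127048e-04]), 'ee_pos': array([ 0.14411086, -0.60777725,  0.22177819]), 'tool_rot': array([-3.11897104e+00, -3.64821025e-01,  3.40294956e-04]), 'contact_force': array([0.91879681, 0.27555494, 0.69195547]), 'torque': array([ 0.01096881, -0.02840544, -0.02037938]), 'opening': 0.9977376798931769}
side [[489.9, 0.0, 319.9], [0.0, 489.9, 242.4], [0.0, 0.0, 1.0]] [ 0.124 -0.995  1.214] [[0.95, -0.32, 0.02], [-0.21, -0.68, -0.7], [0.24, 0.66, -0.71]]
top [[511.8, 0.0, 322.8], [0.0, 511.8, 236.8], [0.0, 0.0, 1.0]] [ 0.354 -0.048  1.777] [[0.02, -1.0, 0.01], [-1.0, -0.02, -0.05], [0.05, -0.01, -1.0]]
```

View pics/side0.png

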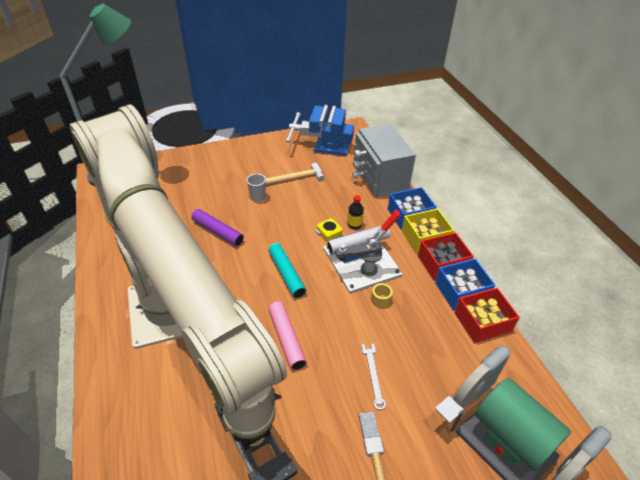

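View pics/top0.png

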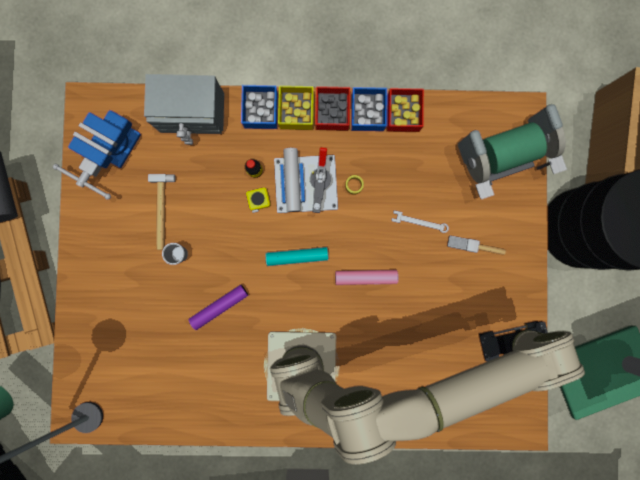

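```bash
cat > h.py <<'E'
import numpy as np,cv2
def load(n): return dict(np.load(n))
def ray(f,u,v,z):
    R=cv2.Rodrigues(f["rvec"])[0];c=-R.T@np.ravel(f["tvec"])
    p=cv2.undistortPoints(np.array([[[u,v]]],float),f["K"],None).ravel()
    d=R.T@np.array([p[0],p[1],1]);return c+d*(z-c[2])/d[2]
def proj(f,P): return cv2.projectPoints(np.array(P,float).reshape(-1,3),f["rvec"],f["tvec"],f["K"],None)[0].reshape(-1,2)
def crop(f,name,x,y,w,h,k):
    cv2.imwrite(name,cv2.resize(f["image"][y:y+h,x:x+w],None,fx=k,fy=k,interpolation=cv2.INTER_CUBIC))
E
python3 - <<'E'
from h import *
t=load("top0.npz");s=load("side0.npz")
crop(t,"pics/tc.png",230,135,160,100,5);crop(s,"pics/sc.png",310,190,120,120,5)
E
```

```text
(no output)
```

View pics/tc.png

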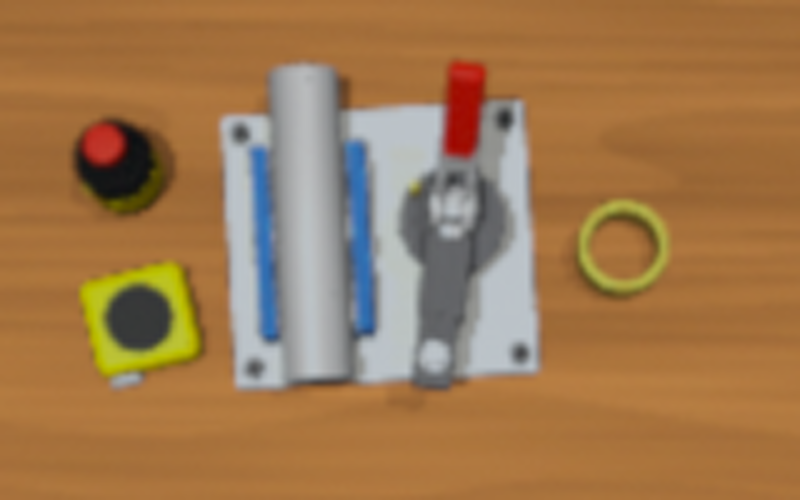

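View pics/sc.png

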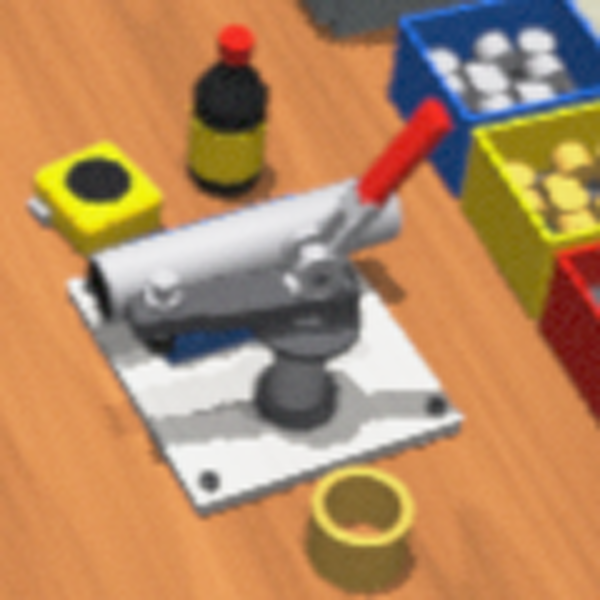

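Run:
```python
from h import *
t=load("top0.npz");s=load("side0.npz")
# plate mask corners (bright)
C=np.array([ray(t,230+x/5-.4,135+y/5-.4,.015)for x,y in[(220,118),(523,100),(538,372),(237,388)]])
print(C.round(4)); c=C.mean(0);ex=(C[0]+C[1]-C[2]-C[3])[:2];yaw=np.arctan2(ex[1],ex[0]);print("centre",c,"yaw",yaw)
print("sides",[np.linalg.norm(C[i]-C[i-1]).round(4) for i in range(4)])
S=np.array([ray(s,310+x/5-.4,190+y/5-.4,.015)for x,y in[(70,283),(462,420),(203,508)]]);print("side corners (left,right,bottom)",S.round(4))
ey=(C[0]+C[3]-C[1]-C[2])[:2];print("yaw2",np.arctan2(-ey[0],ey[1]))
R=np.array([[np.cos(yaw),-np.sin(yaw)],[np.sin(yaw),np.cos(yaw)]])
P=c[:2]+R@[0,-.05];print("pillar",P)
n=ray(t,230+432/5-.4,135+385/5-.4,.110)[:2];print("nose",n,np.linalg.norm(n-P))
sc=ray(t,230+435/5-.4,135+355/5-.4,.149)[:2];print("screw",sc,np.linalg.norm(sc-P))
d=R.T@(sc-P);print("swing",np.arctan2(d[1],-d[0]))
hsv=cv2.cvtColor(t["image"],cv2.COLOR_BGR2HSV)
m=((hsv[...,0]<8)|(hsv[...,0]>172))&(hsv[...,1]>170)&(hsv[...,2]>90)
ys,xs=np.nonzero(m[145:170,310:335]);print("red top x",xs.min()+310,xs.max()+310,"y",ys.min()+145,ys.max()+145)
hs=cv2.cvtColor(s["image"],cv2.COLOR_BGR2HSV)
m=((hs[...,0]<8)|(hs[...,0]>172))&(hs[...,1]>170)&(hs[...,2]>90)
ys,xs=np.nonzero(m[205:235,375:405]);i=ys.argmin();print("side tip",xs[i]+375,ys[i]+205,"low",xs[ys.argmax()]+375,ys.max()+205)
# predict lever tip for angles
sw=np.arctan2(d[1],-d[0]);nd=(sc-P)/np.linalg.norm(sc-P)
for a in(0,.1,.2,.3,.35):
    e=np.radians(75)-a
    T=[*(P-nd*.13*np.cos(e)),.1445+.13*np.sin(e)];print(a,np.round(T,3),proj(t,T).round(1),proj(s,T).round(1))
```

```text
[[ 0.716   0.113   0.015 ]
 [ 0.7326 -0.0972  0.015 ]
 [ 0.5429 -0.1106  0.015 ]
 [ 0.528   0.0971  0.015 ]]
centre [6.29878792e-01 5.75318363e-04 1.50000000e-02] yaw 0.07730505961174498
sides [np.float64(0.1887), np.float64(0.2109), np.float64(0.1902), np.float64(0.2083)]
side corners (left,right,bottom) [[ 0.5286  0.0916  0.015 ]
 [ 0.731  -0.1019  0.015 ]
 [ 0.5445 -0.1187  0.015 ]]
yaw2 0.07505858194982626
pillar [ 0.6337402  -0.04927535]
nose [ 0.52288078 -0.03807322] 0.11142395997181637
screw [ 0.53820548 -0.03989162] 0.09599445727205592
swing 0.17521426051926256
red top x 319 326 y 147 165
side tip 395 210 low 383 229
0 [ 0.667 -0.053  0.27 ] [[321.5 157.9]] [[387.  208.9]]
0.1 [ 0.68  -0.054  0.266] [[322.  154.1]] [[390.9 209.4]]
0.2 [ 0.691 -0.055  0.261] [[322.4 150.5]] [[394.5 210.1]]
0.3 [ 0.703 -0.056  0.255] [[322.8 147.3]] [[397.9 211.2]]
0.35 [ 0.708 -0.057  0.251] [[323.  145.8]] [[399.5 211.9]]
```

```bash
cat >> h.py <<'E'
P=np.array([.6337,-.0503]);FY=.076
def rot(yaw): return np.pi*np.array([np.cos(yaw/2),np.sin(yaw/2),0])
def swpose(s,off,z,r=.09):
    a=FY+np.pi-s;nd=np.array([np.cos(a),np.sin(a)]);m=np.array([np.sin(a),-np.cos(a)])
    return np.array([*(P+r*nd-off*m),z]),rot(FY-s)
E
python3 - <<'E'
from h import *
from cell import *
for s in(.17,.8,1.57):
    print(solve_ik(*swpose(s,.03,.105)))
close()
p,r=swpose(.17,.055,.25)
print(solve_ik(p,r)); goto(p,r)
print(line_to(swpose(.17,.055,.105)[0],stop_force=8,feed=.12))
o=observe();print(o["time"],o["ee_pos"],o["contact_force"],o["opening"])
f=grab_frame("side");np.savez("side1.npz",**f);crop(f,"pics/s1.png",300,150,160,160,4)
f=grab_frame("top");np.savez("top1.npz",**f);crop(f,"pics/t1.png",230,135,160,120,5)
E
```

```text
[ 0.64619828  0.34023724 -0.70010418  1.7820807   0.24276744  1.10712776
 -1.80008388]
[ 0.55882142  0.34780073 -0.72576108  1.77969161  0.25527411  1.1103367
 -2.54666306]
[ 0.80539982  0.84697986 -1.39845685  1.626914    0.84579393  1.40459725
  2.5254156 ]
[ 0.68360276  0.2082444  -0.67450795  1.59812435  0.13184273  1.38152541
 -1.67001947]
False
5.2917 [ 0.5394332  -0.09665045  0.10573192] [-0.81857532  0.05378421 -0.54877493] 0.0020072845723073936
```

View pics/s1.png

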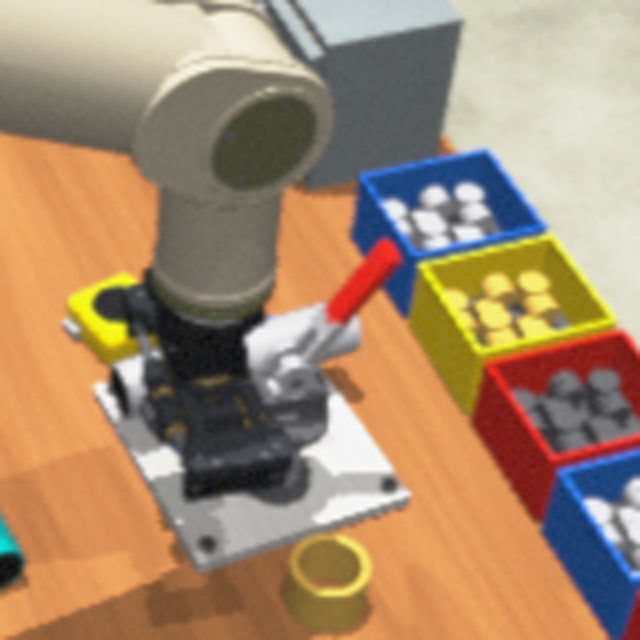

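```bash
sed -i 's/rot(FY-s)$/rot(FY-s+np.pi)/' h.py
python3 - <<'E'
from h import *
from cell import *
line_to(swpose(.17,.06,.26)[0],feed=.2)
p,r=swpose(.17,.055,.26);q=solve_ik(p,r);print(q);goto(p,r)
for s in(.17,.8,1.57): print(solve_ik(*swpose(s,.03,.105)))
print(line_to(swpose(.17,.055,.105)[0],stop_force=8,feed=.15))
o=observe();print(o["time"],o["ee_pos"],o["contact_force"])
E
```

```text
[ 1.09092081  0.37262749 -1.23756555  1.56575122  0.35363469  1.45616131
  1.31054502]
[ 0.96201822  0.50651048 -1.13185582  1.76863633  0.49326822  1.18745422
  1.16232101]
[ 0.7854401   0.45317632 -1.02744976  1.76982197  0.42118048  1.15966666
  0.47582741]
[ 0.52253186  0.50525105 -0.85088979  1.63919763  0.40402431  1.1829583
 -0.34531919]
False
10.0083 [ 0.53953143 -0.09652579  0.10586344] [-0.24437073  0.3755796  -0.57764785]
```

Run:
```python
from h import *
from cell import *
for s in np.arange(.2,1.45,.2):
    p,r=swpose(s,.029,.105)
    h=line_to(p,rotation=r,feed=.06,stop_force=20)
    o=observe();print(round(s,2),h,o["time"],o["ee_pos"].round(4),o["contact_force"].round(1))
    if h: break
f=grab_frame("side");np.savez("side2.npz",**f);crop(f,"pics/s2.png",300,150,160,160,4)
f=grab_frame("top");np.savez("top2.npz",**f);crop(f,"pics/t2.png",230,135,160,120,5)
```

```text
0.2 False 10.6333 [ 0.5408 -0.0681  0.105 ] [ 0.3  0.4 -0.6]
0.4 False 11.1 [ 0.5392 -0.0496  0.105 ] [-0.8  0.7  0.4]
0.6 False 11.5667 [ 0.5413 -0.0308  0.1049] [ 0.4  0.1 -0.5]
0.8 False 12.0333 [ 0.547  -0.0127  0.1049] [0.1 0.3 0.6]
1.0 False 12.5 [0.5562 0.0037 0.1049] [ 0.4 -0.2 -0.1]
1.2 False 12.9667 [0.5685 0.0181 0.1049] [-0.3  0.8  0.5]
1.4 False 13.4333 [0.5834 0.0297 0.1049] [-0.4  0.2  0.6]
```

View pics/s2.png

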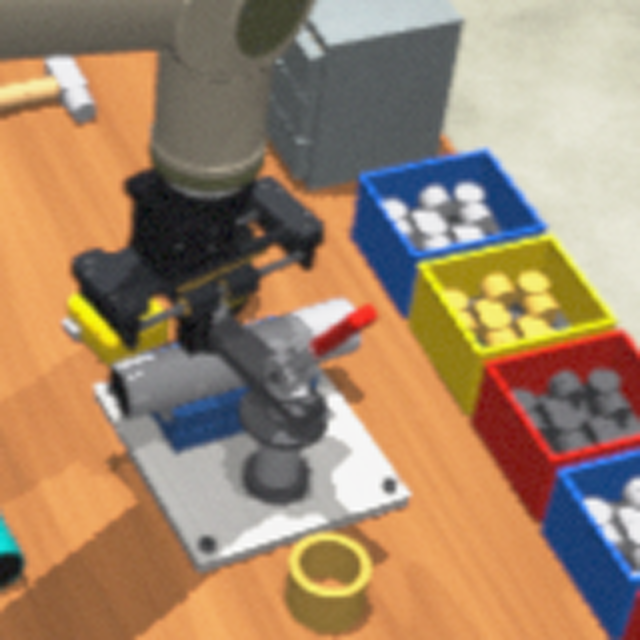

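View pics/t2.png

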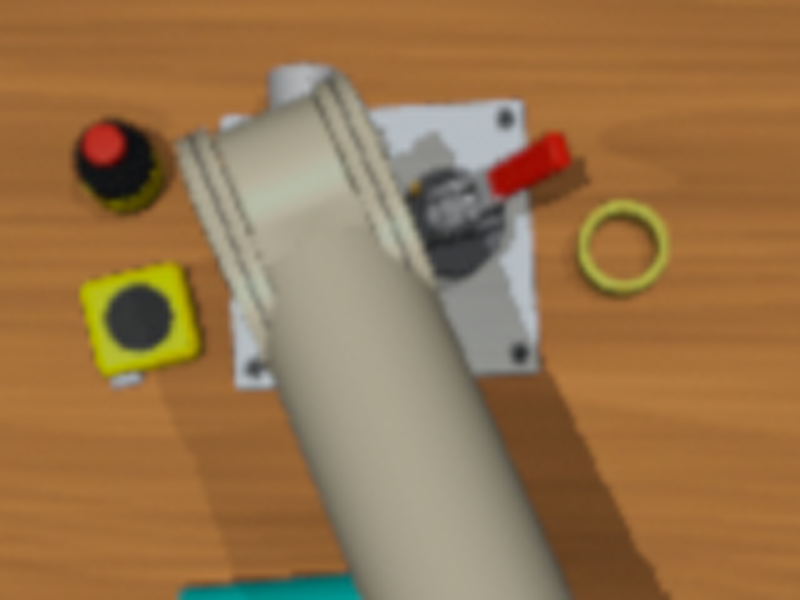

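Run:
```python
from h import *
from cell import *
h=False
for s,o_ in((1.57,.029),(1.57,.005)):
    p,r=swpose(s,o_,.105)
    h=line_to(p,rotation=r,feed=.03,stop_force=10)
    o=observe();print(s,h,o["time"],o["ee_pos"].round(4),o["contact_force"].round(1))
    if h: break
sleep(.2);o=observe();print(o["contact_force"].round(1))
f=grab_frame("side");np.savez("side3.npz",**f);crop(f,"pics/s3.png",300,150,160,160,4)
f=grab_frame("top");np.savez("top3.npz",**f);crop(f,"pics/t3.png",230,135,160,120,5)
```

```text
1.57 False 14.2167 [0.5978 0.0372 0.105 ] [-0.5 -0.3 -0.2]
1.57 True 14.6 [0.6018 0.0381 0.1043] [-2.7 -0.6  4.2]
[-3.1  0.   4.1]
```

View pics/s3.png

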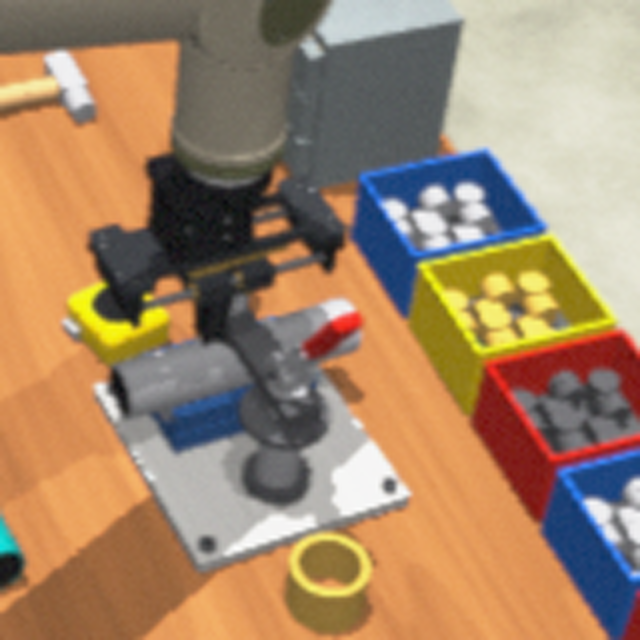

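View pics/t3.png

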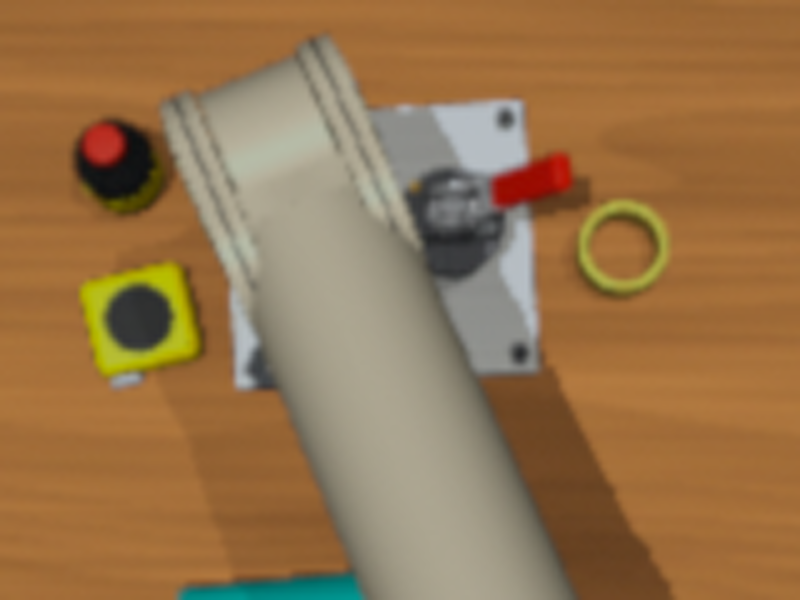

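Run:
```python
from h import *
import cell
print(getattr(cell,"grasp_offset",None))
t=load("top3.npz");s=load("side3.npz")
for im,(x0,x1,y0,y1) in((t,(320,352,155,185)),(s,(370,395,220,245))):
    hsv=cv2.cvtColor(im["image"],cv2.COLOR_BGR2HSV)
    m=((hsv[...,0]<8)|(hsv[...,0]>172))&(hsv[...,1]>150)&(hsv[...,2]>70)
    ys,xs=np.nonzero(m[y0:y1,x0:x1]);pts=np.c_[xs+x0,ys+y0].astype(np.float32)
    print(cv2.minAreaRect(pts),cv2.boxPoints(cv2.minAreaRect(pts)).round(1).tolist())
for sw in(1.3,1.4,1.5,1.57):
  for lv in(.15,.22,.3):
    a=FY+np.pi-sw;nd=np.array([np.cos(a),np.sin(a)]);e=np.radians(75)-lv
    T=[[*(P-nd*q*np.cos(e)),.1445+q*np.sin(e)]for q in(.052,.13)];print(sw,lv,proj(t,T).round(1).tolist(),proj(s,T).round(1).tolist())
```

```text
0.0187
((336.1176452636719, 170.97061157226562), (7.761139392852783, 15.764815330505371), 75.96376037597656) [[327.5, 169.10000610351562], [342.79998779296875, 165.3000030517578], [344.70001220703125, 172.8000030517578], [329.3999938964844, 176.60000610351562]]
((383.0999755859375, 232.79998779296875), (4.599999904632568, 15.200000762939453), 53.13010025024414) [[375.6000061035156, 235.5], [387.79998779296875, 226.39999389648438], [390.6000061035156, 230.10000610351562], [378.3999938964844, 239.1999969482422]]
1.3 0.15 [[326.7, 171.5], [337.0, 163.9]] [[378.2, 233.9], [388.4, 222.1]]
1.3 0.22 [[327.7, 171.3], [339.6, 163.3]] [[378.9, 234.9], [390.2, 224.7]]
1.3 0.3 [[328.8, 171.0], [342.3, 162.6]] [[379.7, 236.1], [392.2, 227.8]]
1.4 0.15 [[326.9, 172.2], [337.5, 165.5]] [[377.7, 234.2], [387.0, 222.8]]
1.4 0.22 [[327.9, 172.0], [340.1, 165.2]] [[378.3, 235.2], [388.6, 225.5]]
1.4 0.3 [[329.0, 171.9], [343.0, 164.8]] [[378.9, 236.5], [390.4, 228.7]]
1.5 0.15 [[327.0, 172.8], [337.8, 167.2]] [[377.1, 234.4], [385.5, 223.5]]
1.5 0.22 [[328.1, 172.8], [340.5, 167.1]] [[377.6, 235.5], [386.9, 226.3]]
1.5 0.3 [[329.2, 172.7], [343.4, 167.1]] [[378.2, 236.8], [388.4, 229.6]]
1.57 0.15 [[327.1, 173.3], [337.9, 168.4]] [[376.7, 234.6], [384.4, 223.8]]
1.57 0.22 [[328.1, 173.3], [340.6, 168.5]] [[377.1, 235.7], [385.6, 226.7]]
1.57 0.3 [[329.3, 173.3], [343.6, 168.7]] [[377.6, 237.0], [386.9, 230.0]]
```

Run:
```python
from h import *
from cell import *
p,r=swpose(1.57,.005,.106)
for k in range(2):
    p0=observe()["ee_pos"]; p[2]=.106;p[1]=p0[1]
    h=line_to(p,feed=.025,stop_force=14)
    o=observe();print(h,o["time"],o["ee_pos"].round(4),o["contact_force"].round(1))
q=observe()["ee_pos"]
line_to(q+[-.04,0,.0],feed=.15);line_to(q+[-.04,0,.16],feed=.25)
print(observe()["contact_force"].round(1))
f=grab_frame("side");np.savez("side4.npz",**f);crop(f,"pics/s4.png",300,150,160,160,4)
f=grab_frame("top");np.savez("top4.npz",**f);crop(f,"pics/t4.png",230,135,160,120,5)
```

```text
True 15.225 [0.6015 0.038  0.1036] [-3.7 -0.3  4.1]
True 15.55 [0.6013 0.038  0.1032] [-3.5 -0.3  4.8]
[0.2 0.1 0.2]
```

View pics/s4.png

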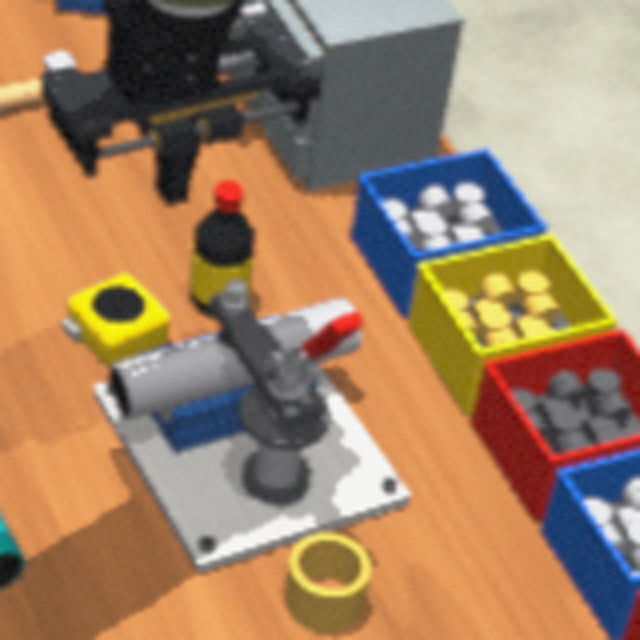

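View pics/t4.png

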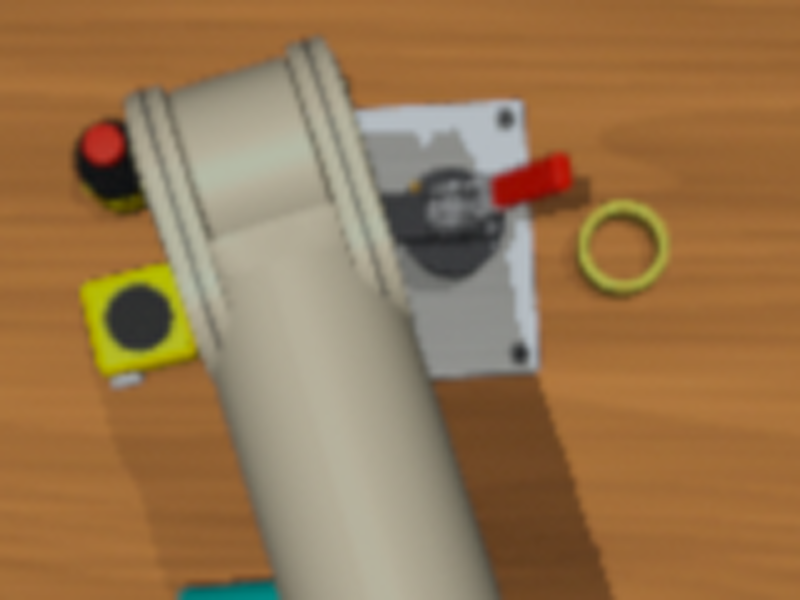

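Run:
```python
from h import *
t=load("top4.npz");s=load("side4.npz")
for sw in(1.4,1.5,1.57,1.62):
    a=FY+np.pi-sw;nd=np.array([np.cos(a),np.sin(a)])
    A=[[*(P+.095*nd),.1495],[*(P+.0*nd),.15]];print(sw,((proj(s,A)-[300,150]+.4)*4).round(0).tolist(),((proj(t,A)-[230,135]+.4)*5).round(0).tolist())
```

```text
1.4 [[218.0, 290.0], [290.0, 361.0]] [[309.0, 240.0], [454.0, 207.0]]
1.5 [[228.0, 286.0], [290.0, 361.0]] [[307.0, 226.0], [454.0, 207.0]]
1.57 [[235.0, 283.0], [290.0, 361.0]] [[306.0, 215.0], [454.0, 207.0]]
1.62 [[241.0, 282.0], [290.0, 361.0]] [[306.0, 208.0], [454.0, 207.0]]
```

```bash
cat >> h.py <<'E'
b=np.array([np.sin(FY),-np.cos(FY)])
def lev(e,r=.105,gap=0.,h=.0095):
    e=np.radians(e);c=r*np.cos(e)-.007*np.sin(e)-h-gap
    return np.array([*(P+b*c),.1445+r*np.sin(e)+.007*np.cos(e)])
E
python3 - <<'E'
from h import *
from cell import *
r=rot(FY-1.57+np.pi)
p=lev(60,gap=.02)
for e in(60,30,0):print(solve_ik(lev(e),r))
line_to(p+[0,.04,.02],rotation=r,feed=.2);line_to(p,feed=.15)
o=observe();print(o["time"],o["ee_pos"],o["contact_force"].round(1))
for e in np.arange(60,4,-8):
    h=line_to(lev(e),feed=.06,stop_force=25)
    o=observe();print(e,h,o["time"],o["ee_pos"].round(4),o["contact_force"].round(1))
    if h:break
f=grab_frame("side");np.savez("side5.npz",**f);crop(f,"pics/s5.png",300,150,160,160,4)
E
```

```text
[ 0.64349631  0.48223518 -0.82156587  1.3519948   0.3489171   1.45451551
 -0.08295586]
[ 0.68260053  0.5186141  -0.79356344  1.37561824  0.36690643  1.39734451
 -0.03006613]
[ 0.69439994  0.56205005 -0.76921927  1.4257139   0.39360516  1.31137218
 -0.02128148]
17.95 [ 0.63462392 -0.06691952  0.23908317] [-0.2 -0.2  0. ]
60 False 18.4333 [ 0.6365 -0.0873  0.2389] [-0.2  0.4  0.7]
52 False 18.825 [ 0.6373 -0.1004  0.2311] [-0.1  0.  -0.5]
44 False 19.2167 [ 0.6381 -0.1119  0.222 ] [-0.4  0.5 -0.1]
36 False 19.6083 [ 0.6389 -0.122   0.2114] [0.5 0.  0.5]
28 False 20.0 [ 0.6395 -0.1304  0.1994] [ 0.1 -0.4  0.3]
20 False 20.3917 [ 0.64   -0.1372  0.1864] [-0.1  1.8 -0.5]
12 False 20.7833 [ 0.6404 -0.142   0.1726] [ 1.3  0.  -0.1]
```

View pics/s5.png

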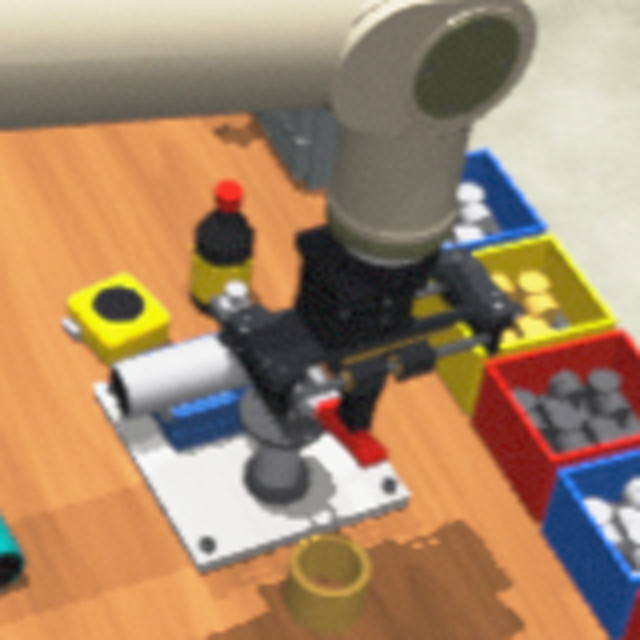

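Run:
```python
from h import *
from cell import *
for e in(6,2,-4):
    h=line_to(lev(e),feed=.03,stop_force=25)
    o=observe();print(e,h,o["time"],o["ee_pos"].round(4),o["contact_force"].round(1))
    if h:break
q=observe()["ee_pos"];h=line_to(q+[0,0,-.008],feed=.02,stop_force=25)
o=observe();print(h,o["time"],o["ee_pos"].round(4),o["contact_force"].round(1))
f=grab_frame("side");np.savez("side6.npz",**f);crop(f,"pics/s6.png",300,150,160,160,4)
```

```text
6 False 21.35 [ 0.6406 -0.1443  0.1621] [ 0.6  1.1 -0.2]
2 False 21.7417 [ 0.6413 -0.145   0.1567] [-4.7  0.2 13.3]
-4 True 22.025 [ 0.6422 -0.1451  0.1559] [-10.    1.   20.6]
True 22.325 [ 0.6427 -0.145   0.1557] [-12.9   0.9  22.4]
```

View pics/s6.png

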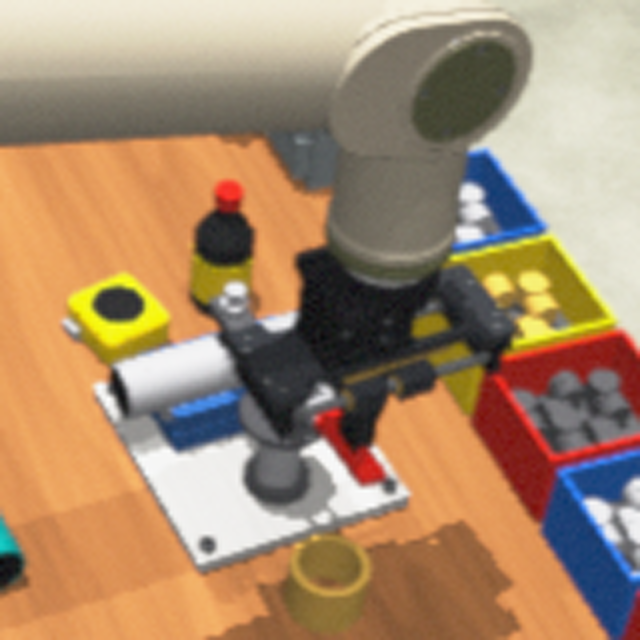

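Run:
```python
from h import *
from cell import *
q=observe()["ee_pos"];line_to(q+[0,0,.1],feed=.2)
j=observe()["qpos"].copy();j[0]-=.9;set_joints(j)
o=observe();print(o["time"],o["ee_pos"],o["contact_force"].round(1))
f=grab_frame("side");np.savez("side7.npz",**f);crop(f,"pics/s7.png",310,190,120,120,5)
f=grab_frame("top");np.savez("top7.npz",**f);crop(f,"pics/t7.png",230,135,160,120,5)
```

```text
25.0917 [0.51404372 0.41143409 0.25381434] [-0.  -0.1  1.3]
```

View pics/s7.png

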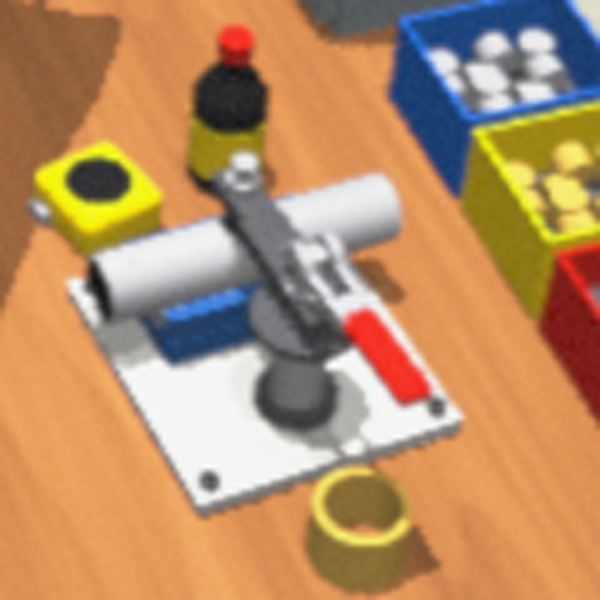

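View pics/t7.png

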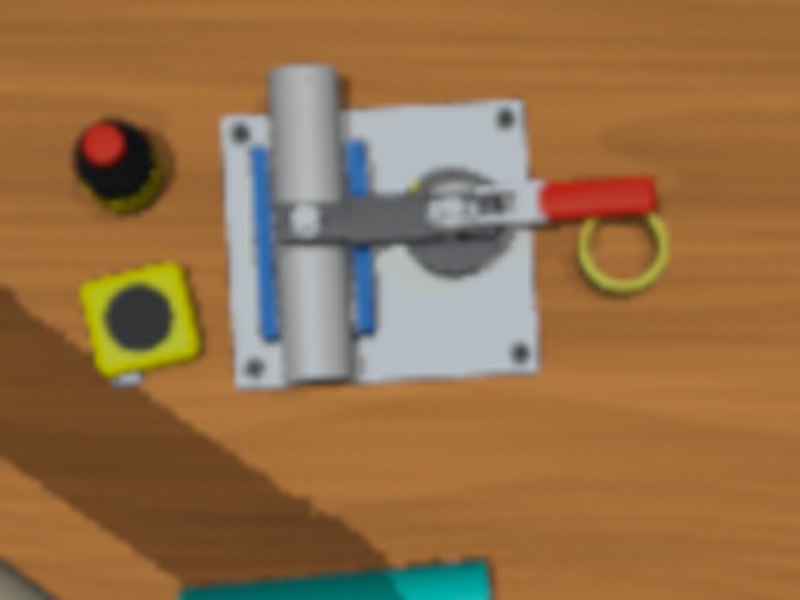

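Run:
```python
from h import *
t=load("top7.npz");s=load("side7.npz")
def redbox(im,x0,x1,y0,y1):
    hsv=cv2.cvtColor(im["image"],cv2.COLOR_BGR2HSV)
    m=((hsv[...,0]<8)|(hsv[...,0]>172))&(hsv[...,1]>150)&(hsv[...,2]>70)
    ys,xs=np.nonzero(m[y0:y1,x0:x1]);return np.c_[xs+x0,ys+y0].astype(np.float32)
pts=redbox(t,335,370,165,185);vx,vy,cx,cy=cv2.fitLine(pts,cv2.DIST_L2,0,.01,.01).ravel()
xs=pts[:,0];print("top red x",xs.min(),xs.max(),vx,vy,cx,cy)
A=ray(t,cx-8*vx,cy-8*vy,.152);B=ray(t,cx+8*vx,cy+8*vy,.152)
sc=ray(t,230+305/5-.4,135+218.5/5-.4,.1455)
d=(sc-A)[:2]
sgn=lambda d: FY+np.pi-np.arctan2(d[1],d[0])
u=(A-B)[:2];u=u if u[1]>0 else -u
C=(A+B)[:2]/2
print("swing lever axis",sgn(u),"screw from grip",sgn(sc[:2]-C),"screw from P",sgn(sc[:2]-P))
# pipe axis from bright mask edges in crop ends
e=[ray(t,230+x/5-.4,135+y/5-.4,.075)for x,y in((304,68),(319,380))];k=(e[0]-e[1])[:2];print("pipe yaw",np.arctan2(k[1],k[0]),"mid",(e[0]+e[1])/2)
ps=redbox(s,375,402,245,275);l=cv2.fitLine(ps,cv2.DIST_L2,0,.01,.01).ravel();print("side fit",l, cv2.boxPoints(cv2.minAreaRect(ps)).round(1).tolist())
for sw in(1.45,1.5,1.57):
  for lv in(1.1,1.2,1.25):
    a=FY+np.pi-sw;nd=np.array([np.cos(a),np.sin(a)]);el=np.radians(75)-lv
    T=[[*(P-nd*q*np.cos(el)),.1445+q*np.sin(el)]for q in(.052,.13)];print(sw,lv,proj(s,T).round(1).tolist(),proj(t,T).round(1).tolist())
t0=load("top0.npz");df=cv2.absdiff(t0["image"],t["image"]).max(2)
print("pipe-end diff",df[146:160,283:298].max(),df[195:212,287:300].max())
```

```text
top red x 338.0 360.0 0.99767697 -0.06812218 349.26114 174.20383
swing lever axis 1.5595782323567347 screw from grip 1.563917362164436 screw from P 1.5570272899100426
pipe yaw 0.06781260838347454 mid [0.63353666 0.04475691 0.075     ]
side fit [  0.6353451   0.7722283 386.8496    260.93985  ] [[377.3999938964844, 255.10000610351562], [382.70001220703125, 250.8000030517578], [396.29998779296875, 267.1000061035156], [391.0, 271.5]]
1.45 1.1 [[381.8, 249.3], [397.6, 262.2]] [[336.0, 172.9], [359.9, 167.7]]
1.45 1.2 [[381.8, 250.6], [397.5, 265.6]] [[336.2, 173.1], [360.2, 168.4]]
1.45 1.25 [[381.7, 251.2], [397.3, 267.2]] [[336.3, 173.2], [360.2, 168.7]]
1.5 1.1 [[381.1, 249.5], [395.8, 262.9]] [[336.2, 173.6], [360.2, 169.7]]
1.5 1.2 [[381.1, 250.9], [395.6, 266.4]] [[336.4, 173.9], [360.5, 170.3]]
1.5 1.25 [[381.0, 251.5], [395.4, 268.0]] [[336.4, 174.0], [360.6, 170.7]]
1.57 1.1 [[380.1, 249.9], [393.2, 263.9]] [[336.3, 174.7], [360.5, 172.5]]
1.57 1.2 [[380.0, 251.2], [392.9, 267.3]] [[336.5, 175.0], [360.8, 173.1]]
1.57 1.25 [[380.0, 251.9], [392.7, 268.9]] [[336.5, 175.1], [360.8, 173.5]]
pipe-end diff 18 7
```

Run:
```python
from cell import *
print(sign_off(),observe()["time"])
```

```text
the job is handed in; nothing more can be done
the job is handed in; nothing more can be done
```

The pipe is clamped and the job is handed in; the clock was at about 25 s of the 51 s allowed. I pushed the strap round to its stop with the closed fingers. Then I pressed the red lever down until the tool met firm resistance at its stop, and moved the arm clear.

**Last checks:**
- **Strap:** the swing measures 1.56 to 1.564 rad in the top view, against 1.57 for square. The measurement is good to about 0.02 rad.
- **Lever:** in the side view its tip is within about 1 pixel of where it should be for 1.25 rad, fully down.
- **Pipe:** its ends look unchanged from the first picture.
- **Other things:** the bottle, tape measure and coupling look undisturbed. I did not recheck the hammer, wrench, brush or tin, but the fingers stayed well away from them.

**What did not go smoothly:**
- **First approach:** I abandoned the first gripper orientation before touching the strap, because the last joint would have come too close to its limit.
- **Side force:** while holding the lever at its stop, the tool also pushed sideways with about 13 N. The strap still measured square afterwards.
- **Pad contact:** I could not see the pad touching the pipe. I infer it presses from the lever being fully down and the firm resistance there.

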